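# Fit a keyed trophy column on its shaft

### The arm

A 6-joint arm with a two-finger parallel gripper is mounted at the origin on the work surface. World frame = base frame: x ahead of the robot, y to its left, z up, the work surface at z = 0. Lengths are in mm, angles in rad, forces in N, time in s.
With the tool pointing down it reaches from about 350 to 775 mm from the base axis. Payload 7.3 kg.
Tool frame: the origin (TCP) lies at the very end of the fingers, on their centre line; the grasp point (between the pads) lies 19 mm behind it; x points along the fingers, y is the direction in which the jaws open and shut, and the axes are right-handed (so a half turn about x gives the same grasp; the last joint's range is limited). The gripper opens to 92 mm and grips with 3 to 60 N. Pads are 19 mm wide; open, the fingers measure 130 mm over their backs; the gripper's body (75 mm by 190 mm) begins 47 mm behind the grasp point.
Start: joints at [1.167, 0.342, 1.524, -0, 1.275, -0.146], TCP at [133.835, 507.674, 226.741] pointing down, gripper open.
Joint ranges: [-2.53, 2.53], [-0.77, 2.02], [0.04, 2.7], [-1, 4.14], [0.28, 2.66], [-3.11, 3.11]. Speed limits (rad/s): [2.57, 2.57, 3.14, 3.14, 3.14, 3.14].

### API

Orientations are given as [roll, pitch, yaw] about the fixed x, y, z axes, in that order (R = Rz(yaw) Ry(pitch) Rx(roll)).
In Python, from plant import bot gives the robot as it stands.
- The arm moves only by the tool step_arm, never from a script. Its argument "targets" is a list that holds one entry, the list of rows, each a list of 4 numbers: the shift along the tool's x, y, z in m, then the turn about the tool's x in degrees. A call has exactly 5 rows; each row is the pose to reach, as a shift and turn from the pose measured when the call began, along the tool's axes at that moment; what a row does not reach only later rows make up. A row lasts 1/12 s, in which the tool goes at most 41.7 mm and 7.16 degrees, less where a joint would pass 70% of its speed; a pose out of reach is approached as far as the arm can. A call with a gripper value outside its range is refused whole. "jaw" is the closure, from 0 (fully open) to 1 (shut), set as the call begins (left out, the last holds). The fingers move at their own pace and stop on an object; the grip force is fixed at half the most. Time passes only in rows, so rows that repeat a pose let the fingers close, or fill a call up. It gives the time, the measured TCP pose, the force and the opening at its end, in the units of the state.
- bot.get_obs(): the state, without advancing time (a new reading comes with each control period).
- bot.capture(name): name is "side" or "top" or "wrist"; returns a dict with "color" (480x640x3 uint8, red, green, blue), "depth" (480x640 float32, mm along the optical axis (not along the pixel's ray), 0 where there is no reading), "fov_y" (degrees; the focal length in pixels is half the picture's height over the tangent of half this angle, whatever the lens; pixels are square), "cx", "cy" (the principal point, pixels), "dist_coeffs" ([k1, k2, p1, p2, k3] as OpenCV has them; the pictures are not rectified), "rvec" (rotation vector, rad) and "tvec" (3), from world to camera coordinates, as OpenCV has them. Camera axes: x right, y down, z forward; pixel columns grow to the right and rows downward; lengths in mm; the calibration is good to about 2 mm. A picture is of the moment at which its call begins.
- bot.close_job(): hands the job in, once; it reports no verdict.
The state is a dict: "time": time; "joint_positions": joint angles; "dq": joint speeds; "tau": joint torques, N m; "tool_pos": TCP position; "tcp_rot": TCP orientation; "contact_force": force on the tool from outside, world axes, zero at the start; "moment": the same for the moment, N m; "grip_width": finger opening in mm.
Only numpy, scipy, OpenCV 4.12 (cv2) and the standard library are available. Lean on these libraries where they do the work, as an engineer would, in place of code of your own. Each camera call takes 0.05 s, during which the arm holds its last target. There are 200 camera calls.

### The job

Take the gold column out of the rack, set it down upright on the black rubber mat and let go, then take it again from the other pair of sides so that your fingers will clear the jig's side plates. Slide it over the upright shaft of the trophy base with its two ears turned to the slots in the white collar, keep hold of it until it is fully home with the ears in the slots, then let go. Do not drop it down the shaft, and leave the other columns and the things on the table where they are.

Things in the scene. Friction and masses are not known exactly. Their poses are not given: they have to be found in the camera images.
- gold_mid (a point): Centre, half-way up, of the gold trophy column: a stiff round sleeve 66 mm tall, 40 mm outside diameter, 19 mm bore right through, about 0.16 kg. z is its axis, up. It starts upright in one of the rack's three lanes, black ears pointing across the lane. Above the ears its outside is plain and can be gripped from any side.
- gold_foot (a point): Centre of the gold column's lower face, 33 mm below gold_mid, same axes. Two black ears stick out of the foot along its +y and -y, each 12 mm wide, 12 mm high from the lower face, reaching 28 mm from the axis.
- seat (a point): Fixed trophy base in the green jig: centre of the flat marble top on which the column must sit, 34 mm above the table, on the shaft's axis, z up. A white square collar on it, 10 mm high, 45 mm inside, 60 mm outside, has two slots 17 mm wide through its +x and -x walls for the ears; with the ears turned elsewhere the column stops 10 mm too high.
- shaft_top (a point): Top of the upright steel shaft, 75 mm above the seat, same axes as the seat. The shaft is 16 mm in diameter, its last 7 mm tapering to 9 mm.
- jig: Fixed green jig that holds the trophy base; origin under the shaft at table height, same axes as the seat. Its foot plate is 130 x 130 x 6 mm. Two upright side plates stand at its +y and -y: inner faces 32 mm and outer faces 40 mm from the axis, 60 mm long in x, tops 95 mm above the table: no room there for fingers beside a column, while the +x and -x sides are open.
- rack: Fixed plywood rack, origin at the centre of its underside. Three lanes side by side hold the columns: they run along its x, open at both ends, 120 mm long, centred at y = -66, 0 and +66 mm. Floor 5 mm above the table; lane walls 4 mm thick, tops 62 mm above the table; clear width 62 mm, too narrow for fingers on the wall sides of a column.
- mat_top (a point): Centre of the top of a fixed black rubber mat, 150 x 150 mm, 3 mm thick, clear of other things: the place to set the column down. z up, sides along x and y.
- silver_mid (a point): Centre of the silver column, a bystander in the rack, 66 mm tall, 40 mm outside diameter, standing on its open foot; same shape as the gold column. 
- blue_mid (a point): Centre of the blue column, a bystander in the rack, 66 mm tall, 40 mm outside diameter, standing on its open foot; same shape as the gold column. 
- spare_base: Bystander: loose marble block 60 x 60 x 28 mm. Origin at the centre of its underside.
- cup: Bystander: gold lidded cup, 110 mm tall, 68 mm across. Origin at the centre of its underside.
- jar: Bystander: clear jar, 65 mm tall, 56 mm diameter. Origin at the centre of its underside.
- wrench: Bystander: steel wrench lying flat, about 170 mm long. Origin at the middle of its underside.
- star: Bystander: gold star figure on a black foot, about 80 mm tall, 54 mm wide. Origin at the centre of its underside.

How it is judged:
By the outcome, as a careful person would: the job done as asked, in the order asked, and still so for the second after the job is handed in, with the robot touching nothing.
It also fails if it takes over 72 s, if anything falls off the work surface, if the arm or the gripper's body presses on something with over 40 N, if the wrist force passes 120 N, or if a joint passes its speed limit or range.

## Working session

There is one attempt and no reset: what is moved stays moved. The work goes in short steps, Python scripts to look and compute and a tool call to move; the robot and the scene stay as the last step left them, time stands still between calls to the robot, and variables do not carry over. Pictures are saved under pics/ and viewed, about 8 in all and at most 12, crops included, and the job is handed in when it is done.

Besides the shell and the picture viewer there is one more tool, called after "Request:" by a JSON object that holds its "method" and its "body". step_arm: Moves the arm, as the interface text tells. Its arguments: {"type":"object","properties":{"targets":{"type":"array","items":{"type":"array","items":{"type":"array","items":{"type":"number"}}}},"jaw":{"type":"number"}},"required":["targets"]}

```bash
ls; mkdir -p pics; cat > h.py <<'E'
import numpy as np, cv2
from plant import bot
def cap(n):
    c=bot.capture(n); f=240/np.tan(np.radians(c['fov_y'])/2)
    c['K']=np.array([[f,0,c['cx']],[0,f,c['cy']],[0,0,1]]); c['R']=cv2.Rodrigues(np.array(c['rvec'],float))[0]
    c['t']=np.array(c['tvec'],float).ravel(); c['d']=np.array(c['dist_coeffs'],float); return c
def ray(c,uv):
    p=cv2.undistortPoints(np.array(uv,float).reshape(-1,1,2),c['K'],c['d']).reshape(-1,2)
    return -c['R'].T@c['t'], np.c_[p,np.ones(len(p))]
def onz(c,uv,z):
    o,d=ray(c,uv); d=d@c['R']; return o+d*((z-o[2])/d[:,2])[:,None]
def cloud(c):
    v,u=np.mgrid[:480,:640]; o,d=ray(c,np.c_[u.ravel(),v.ravel()])
    P=o+(d*c['depth'].reshape(-1,1))@c['R']; P=P.reshape(480,640,3); P[c['depth']==0]=np.nan; return P
def save(n,im): cv2.imwrite('pics/'+n,im[...,::-1])
E
python3 - <<'E'
from h import *
a=cap('top');b=cap('side')
for n,c in(('top',a),('side',b)): print(n,-c['R'].T@c['t'],c['fov_y'],c['d']); save(n+'0.png',c['color'])
import pickle; pickle.dump((a,b),open('c0.pkl','wb'))
print(bot.get_obs())
E
```

```text
pics
top [ 263.11349533   68.37037992 1213.54351403] 45.56658249405165 [-0.09972065  0.          0.          0.          0.        ]
side [  -1.21760181 -822.96845574 1068.21862746] 45.44444060105113 [-0.12537378  0.          0.          0.          0.        ]
{'time': 0.1, 'joint_positions': array([ 1.16699663e+00,  3.42629345e-01,  1.52493017e+00,  6.60886809e-06,
        1.27536222e+00, -1.46011034e-01]), 'dq': array([ 0.00027596, -0.00029522, -0.00315259,  0.00137074,  0.00010994,
        0.00062751]), 'tau': array([ 1.52786553e-03, -4.32000947e+01, -2.44693029e+01,  7.19767646e-02,
        5.26841905e-02, -3.78176628e-05]), 'tool_pos': array([133.68599204, 507.32632849, 226.12371795]), 'tcp_rot': array([-1.72156247,  1.56946723, -1.97935306]), 'contact_force': array([-0.21591636, -0.31799233,  0.35351055]), 'moment': array([-0.0306297 ,  0.01877975, -0.02547076]), 'grip_width': 92.0130400272941}
```

View pics/top0.png

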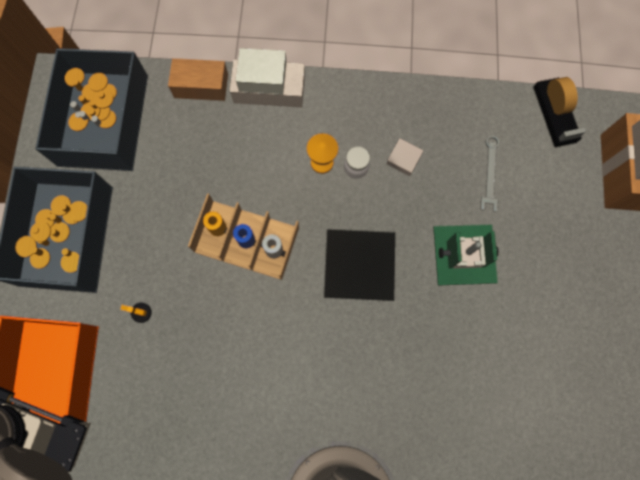

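View pics/side0.png

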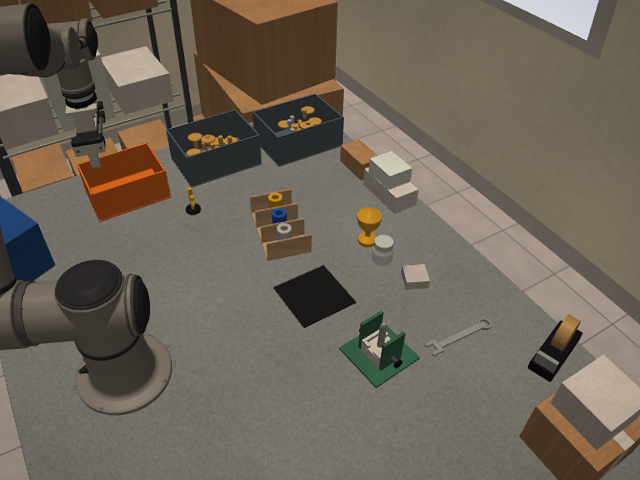

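Top view: gold column at about (213,223), blue (244,236), silver (272,245) in a rack tilted about 15°; the mat is centred near (360,265) and the jig near (466,254), with its side plates left and right. The side view agrees, with nothing near the path except the cup and jar.

```bash
python3 - <<'E'
from h import *
import pickle
a,b=pickle.load(open('c0.pkl','rb'))
hsv=cv2.cvtColor(a['color'],cv2.COLOR_RGB2HSV)
def big(m,x0,x1,y0,y1):
    w=np.zeros(m.shape,np.uint8); w[y0:y1,x0:x1]=m[y0:y1,x0:x1]
    cs,_=cv2.findContours(w,0,2); return max(cs,key=cv2.contourArea)
def rep(n,c,z):
    P=onz(a,c.reshape(-1,2),z)[:,:2].astype(np.float32); r=cv2.minAreaRect(P); print(n,np.round(r[0],1),np.round(r[1],1),round(r[2],2))
rep('mat',big(cv2.inRange(hsv,(0,0,0),(180,255,50)),310,410,215,315),3)
rep('jig',big(cv2.inRange(hsv,(60,80,20),(95,255,140)),420,510,215,295),6)
rep('gold',big(cv2.inRange(hsv,(12,180,120),(28,255,255)),200,228,207,238),71)
rep('blue',big(cv2.inRange(hsv,(105,120,50),(130,255,255)),228,258,220,252),71)
rep('rack',big(cv2.inRange(hsv,(8,50,90),(22,190,255)),185,302,192,280),62)
P=cloud(a)
for n,(x0,x1,y0,y1,z0,z1) in dict(gold=(200,228,207,238,66,78),blue=(228,258,220,252,66,78),shaft=(455,490,235,265,96,125)).items():
    Q=P[y0:y1,x0:x1].reshape(-1,3); Q=Q[(Q[:,2]>z0)&(Q[:,2]<z1)]; print(n,len(Q),np.nanmean(Q,0),np.nanmax(Q,0)-np.nanmin(Q,0))
im=cv2.resize(a['color'][190:300,180:510],None,fx=2.4,fy=2.4,interpolation=cv2.INTER_CUBIC); save('crop.png',im)
E
```

```text
mat [483.3 -11.1] [146.1 145.9] 1.27
jig [ 521.4 -240.9] [127.5 133.9] 5.9
gold [540.9 303.3] [41.3 36.5] 49.68
blue [516.4 237. ] [39.9 34.8] 31.61
rack [515.9 237.1] [211.2 132.2] 76.48
gold 242 [541.66043117 301.81977908  71.98857175] [49.90645597 61.5146184  11.74764917]
blue 233 [519.07997772 236.06755586  72.1780824 ] [50.51468542 60.48213839 11.61476101]
shaft 119 [ 517.83859509 -218.46383984  102.08410019] [51.99034057 49.55596398 19.55451885]
```

View pics/crop.png

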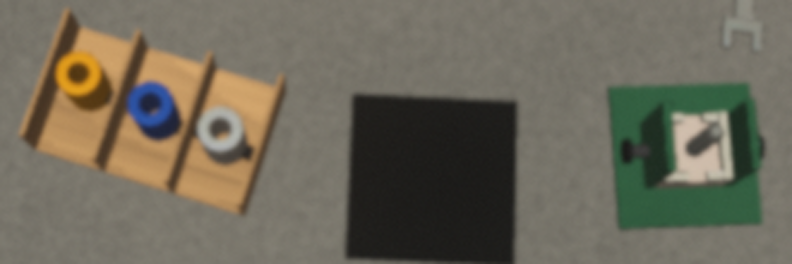

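```bash
cat >> h.py <<'E'
from scipy.spatial.transform import Rotation as Ro
def to(x,y,z,jaw=None,pr=True):
    "shift in tool axes (m) and turn (deg) from here to TCP x,y,z with jaw axis at yaw jaw (deg, mod 180)"
    o=bot.get_obs(); R=Ro.from_euler('xyz',o['tcp_rot']).as_matrix(); p=o['tool_pos']
    s=R.T@(np.array([x,y,z])-p)/1000; yaw=np.degrees(np.arctan2(R[1,1],R[0,1]))
    t=0 if jaw is None else -(((jaw-yaw)+90)%180-90)
    print('t',round(o['time'],2),'pos',p.round(1),'jawyaw',round(yaw,1),'down',R[:,0].round(4),'q1,q6',o['joint_positions'][[0,5]].round(2),'F',o['contact_force'].round(1),'w',round(o['grip_width'],1))
    print('shift',s.round(4),'turn',round(t,1))
E
python3 - <<'E'
from h import *
to(541,303,170,-13.5)
E
```

```text
t 0.1 pos [133.7 507.3 226.1] jawyaw 75.2 down [-5.0e-04 -1.2e-03 -1.0e+00] q1,q6 [ 1.17 -0.15] F [-0.2 -0.3  0.4] w 92.0
shift [ 0.0562 -0.0937  0.446 ] turn 88.7
```

Request:
{"method": "step_arm", "body": {"targets": [[[0,-0.008,0.038,0],[0,-0.016,0.076,0],[0,-0.024,0.114,0],[0,-0.032,0.152,0],[0,-0.04,0.19,0]]], "jaw": 0}}

```text
time: 0.52
tool_pos: [308.4, 419.1, 225.9]
tcp_rot: [-1.829, 1.569, -2.086]
contact_force: [0.4, 1.1, -0.4]
grip_width: 91.8
```

Request:
{"method": "step_arm", "body": {"targets": [[[0,-0.007,0.034,6],[0,-0.014,0.068,12],[0,-0.021,0.102,18],[0,-0.028,0.136,24],[0,-0.035,0.17,30]]]}}

```text
time: 0.93
tool_pos: [465.1, 340.7, 225.4]
tcp_rot: [-1.517, 1.568, -2.303]
contact_force: [1.0, 1.2, -0.4]
grip_width: 91.6
```

```bash
python3 - <<'E'
from h import *
to(541,303,190,-13.5)
E
```

```text
t 0.93 pos [465.1 340.7 225.4] jawyaw 44.9 down [-0.0018 -0.002  -1.    ] q1,q6 [ 0.5  -0.28] F [ 1.   1.2 -0.4] w 91.6
shift [0.0354 0.0271 0.0803] turn 58.4
```

Request:
{"method": "step_arm", "body": {"targets": [[[0,0.005,0.016,6],[0,0.01,0.032,12],[0,0.016,0.048,18],[0,0.022,0.064,24],[0,0.027,0.08,30]]]}}

```text
time: 1.35
tool_pos: [541.4, 302.6, 224.7]
tcp_rot: [-1.13, 1.567, -2.445]
contact_force: [-0.5, 0.2, 0.3]
grip_width: 92.1
```

Request:
{"method": "step_arm", "body": {"targets": [[[0,0,0,6],[0,0,0,12],[0,0,0,18],[0,0,0,24],[0,0,0,28.5]]]}}

```text
time: 1.77
tool_pos: [541.2, 302.5, 224.1]
tcp_rot: [-0.712, 1.566, -2.53]
contact_force: [0.3, -0.1, 0.3]
grip_width: 91.9
```

```bash
python3 - <<'E'
from h import *
to(541,303,190,-13.5)
c=cap('wrist'); save('w1.png',c['color']); print(-c['R'].T@c['t'],c['R'].T[:,2],c['fov_y'])
import pickle; pickle.dump(c,open('w1.pkl','wb'))
E
```

```text
t 1.77 pos [541.2 302.5 224.1] jawyaw -14.2 down [-0.0041 -0.0029 -1.    ] q1,q6 [0.39 0.63] F [ 0.3 -0.1  0.3] w 91.9
shift [ 0.0341 -0.0002 -0.0006] turn -0.7
[562.4462042  384.39914362 381.21236681] [-0.07753442 -0.30152356 -0.95030098] 68.86615643717599
```

View pics/w1.png

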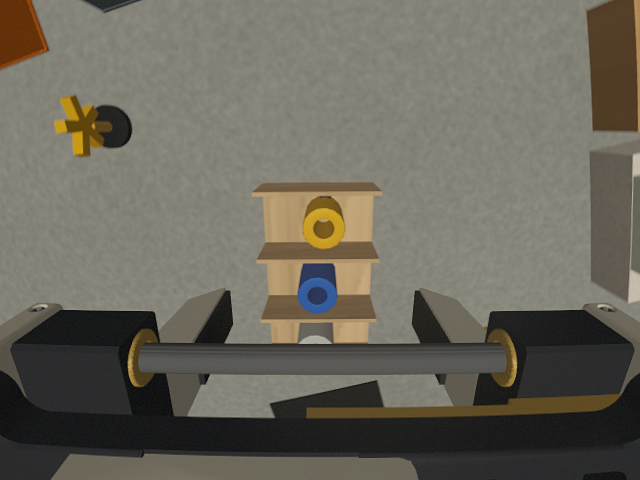

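Wrist view: gold ring at (323,228), blue (317,294). The lane walls are level in the picture, so the jaw is aligned with the lane. The star at (95,127) is well clear.

```bash
python3 - <<'E'
from h import *
import pickle; c=pickle.load(open('w1.pkl','rb'))
hsv=cv2.cvtColor(c['color'],cv2.COLOR_RGB2HSV)
m=cv2.inRange(hsv,(18,150,175),(30,255,255)); w=np.zeros_like(m); w[190:255,295:350]=m[190:255,295:350]
cs,_=cv2.findContours(w,0,1); k=max(cs,key=cv2.contourArea)
P=onz(c,k.reshape(-1,2),71)[:,:2].astype(np.float32); print('gold',cv2.minEnclosingCircle(P))
# lane wall front edge lines at z=62
for r in ([[262,183],[376,183]],[[262,257],[376,257]],[[262,320],[376,320]]):
    Q=onz(c,r,62); d=Q[1]-Q[0]; print(np.degrees(np.arctan2(d[1],d[0])),Q.mean(0))
to(541,303,61,-13.5)
E
```

```text
gold ((542.2222290039062, 301.97283935546875), 19.389211654663086)
-14.122907259667778 [548.40767703 342.01334424  62.        ]
-14.088730472791532 [530.76498974 272.67860886  62.        ]
-14.055482618062115 [513.62684897 205.38239426  62.        ]
t 1.82 pos [541.2 302.5 224.1] jawyaw -14.4 down [-0.004  -0.0029 -1.    ] q1,q6 [0.39 0.64] F [ 0.5 -0.1 -0.1] w 91.9
shift [ 0.1631  0.0002 -0.001 ] turn -0.9
```

```bash
python3 - <<'E'
from h import *
to(542,302,31,-14.1)
E
```

```text
t 1.82 pos [541.2 302.5 224.1] jawyaw -14.4 down [-0.004  -0.0029 -1.    ] q1,q6 [0.39 0.64] F [ 0.5 -0.1 -0.1] w 91.9
shift [ 0.1931  0.0015 -0.0004] turn -0.3
```

Request:
{"method": "step_arm", "body": {"targets": [[[0.03,0.001,0,0],[0.06,0.001,0,0],[0.09,0.0015,-0.0005,0],[0.11,0.0015,-0.0005,0],[0.12,0.0015,-0.0005,0]]]}}

```text
time: 2.23
tool_pos: [540.5, 301.5, 100.5]
tcp_rot: [-0.826, 1.56, -2.645]
contact_force: [-0.4, 0.0, -0.4]
grip_width: 91.6
```

```bash
python3 - <<'E'
from h import *
to(542,302,31,-14.1)
E
```

```text
t 2.23 pos [540.5 301.5 100.5] jawyaw -14.3 down [-0.0095 -0.0051 -0.9999] q1,q6 [0.39 0.64] F [-0.4  0.  -0.4] w 91.6
shift [ 0.0695  0.0019 -0.0014] turn -0.2
```

Request:
{"method": "step_arm", "body": {"targets": [[[0.02,0.001,-0.001,0],[0.04,0.002,-0.001,0],[0.055,0.002,-0.0015,0],[0.066,0.002,-0.0015,0],[0.0695,0.002,-0.0015,0]]]}}

```text
time: 2.65
tool_pos: [541.5, 301.8, 29.5]
tcp_rot: [-0.845, 1.558, -2.664]
contact_force: [-0.2, -0.4, 0.4]
grip_width: 91.5
```

Request:
{"method": "step_arm", "body": {"targets": [[[0,0,0,0],[0,0,0,0],[0,0,0,0],[0,0,0,0],[0,0,0,0]]], "jaw": 1}}

```text
time: 3.07
tool_pos: [541.9, 302.1, 30.4]
tcp_rot: [-0.835, 1.559, -2.653]
contact_force: [0.0, 0.2, -0.8]
grip_width: 62.9
```

Request:
{"method": "step_arm", "body": {"targets": [[[0,0,0,0],[0,0,0,0],[0,0,0,0],[0,0,0,0],[0,0,0,0]]]}}

```text
time: 3.48
tool_pos: [542.0, 302.0, 30.6]
tcp_rot: [-0.828, 1.56, -2.647]
contact_force: [-0.7, -0.3, 2.0]
grip_width: 38.8
```

```bash
python3 - <<'E'
from h import *
to(542,302,130,-14.1)
E
```

```text
t 3.48 pos [542.  302.   30.6] jawyaw -14.2 down [-0.0099 -0.0053 -0.9999] q1,q6 [0.39 0.63] F [-0.7 -0.3  2. ] w 38.8
shift [-0.0994 -0.0008  0.0008] turn -0.1
```

Request:
{"method": "step_arm", "body": {"targets": [[[0,0,0,0],[-0.015,0,0,0],[-0.04,0,0,0],[-0.07,0,0,0],[-0.1,0,0,0]]]}}

```text
time: 3.9
tool_pos: [542.2, 302.3, 130.6]
tcp_rot: [-0.854, 1.557, -2.673]
contact_force: [-0.1, -0.4, -1.7]
grip_width: 39.2
```

```bash
python3 - <<'E'
from h import *
to(483,-11,130,80)
E
```

```text
t 3.9 pos [542.2 302.3 130.6] jawyaw -14.2 down [-0.0124 -0.0063 -0.9999] q1,q6 [0.39 0.63] F [-0.1 -0.4 -1.7] w 39.2
shift [0.0033 0.0195 0.3182] turn 85.8
```

Request:
{"method": "step_arm", "body": {"targets": [[[-0.01,0.002,0.03,0],[-0.02,0.004,0.066,0],[-0.02,0.007,0.104,0],[-0.02,0.009,0.142,0],[-0.02,0.011,0.18,0]]]}}

```text
time: 4.32
tool_pos: [508.1, 123.8, 152.1]
tcp_rot: [-0.853, 1.557, -2.671]
contact_force: [0.2, -0.1, -1.4]
grip_width: 39.1
```

Request:
{"method": "step_arm", "body": {"targets": [[[0,0.002,0.034,6.5],[0,0.004,0.068,13],[0,0.006,0.1,20],[0,0.008,0.125,27],[0,0.009,0.138,34]]]}}

```text
time: 4.73
tool_pos: [482.2, -14.8, 153.2]
tcp_rot: [-0.237, 1.556, -2.656]
contact_force: [0.0, 0.8, -2.1]
grip_width: 39.1
```

Request:
{"method": "step_arm", "body": {"targets": [[[0,0,0,7],[0,0,0,14],[0,0,0,21],[0,0,0,28],[0,0,0,35]]]}}

```text
time: 5.15
tool_pos: [481.9, -14.9, 152.9]
tcp_rot: [0.348, 1.555, -2.689]
contact_force: [0.1, 0.1, -1.4]
grip_width: 38.9
```

```bash
python3 - <<'E'
from h import *
to(483,-11,55,-87)
E
```

```text
t 5.15 pos [481.9 -14.9 152.9] jawyaw -84.0 down [-0.014  -0.0068 -0.9999] q1,q6 [-0.18  1.29] F [ 0.1  0.1 -1.4] w 38.9
shift [ 0.0978 -0.0043 -0.0029] turn 3.0
```

Request:
{"method": "step_arm", "body": {"targets": [[[0.035,-0.002,-0.001,1],[0.07,-0.003,-0.002,2],[0.1,-0.004,-0.002,3],[0.113,-0.005,-0.003,3],[0.119,-0.005,-0.003,3]]]}}

```text
time: 5.57
tool_pos: [481.0, -10.0, 31.3]
tcp_rot: [0.249, 1.551, -2.84]
contact_force: [-0.2, 0.5, -1.4]
grip_width: 39.1
```

```bash
python3 - <<'E'
from h import *
to(482,-11,28.6,-87)
E
```

```text
t 5.57 pos [481.  -10.   31.3] jawyaw -87.0 down [-0.0189 -0.0059 -0.9998] q1,q6 [-0.17  1.35] F [-0.2  0.5 -1.4] w 39.1
shift [ 0.0027  0.001  -0.001 ] turn 0.0
```

Request:
{"method": "step_arm", "body": {"targets": [[[0.001,0,0,0],[0.002,0,0,0],[0.003,0,0,0],[0.0035,0,0,0],[0.0035,0,0,0]]]}}

```text
time: 5.98
tool_pos: [481.6, -10.2, 28.7]
tcp_rot: [0.305, 1.553, -2.784]
contact_force: [0.1, -0.7, -0.4]
grip_width: 39.6
```

Request:
{"method": "step_arm", "body": {"targets": [[[0.0005,0,0,0],[0.001,0,0,0],[0.001,0,0,0],[0.001,0,0,0],[0.001,0,0,0]]]}}

```text
time: 6.4
tool_pos: [482.2, -10.3, 28.6]
tcp_rot: [0.358, 1.554, -2.731]
contact_force: [-1.4, -0.2, 5.1]
grip_width: 39.3
```

Contact confirmed (+5 N); release.

Request:
{"method": "step_arm", "body": {"targets": [[[0,0,0,0],[0,0,0,0],[0,0,0,0],[0,0,0,0],[0,0,0,0]]], "jaw": 0}}

```text
time: 6.82
tool_pos: [482.1, -10.3, 28.5]
tcp_rot: [0.355, 1.554, -2.734]
contact_force: [0.1, -0.6, -0.9]
grip_width: 67.9
```

Request:
{"method": "step_arm", "body": {"targets": [[[0,0,0,0],[0,0,0,0],[0,0,0,0],[0,0,0,0],[0,0,0,0]]]}}

```text
time: 7.23
tool_pos: [482.1, -10.3, 28.5]
tcp_rot: [0.35, 1.554, -2.739]
contact_force: [-0.1, -0.0, 0.1]
grip_width: 91.4
```

Request:
{"method": "step_arm", "body": {"targets": [[[-0.025,0,0,0],[-0.06,0,0,0],[-0.095,0,0,0],[-0.125,0,0,0],[-0.15,0,0,0]]]}}

```text
time: 7.65
tool_pos: [484.8, -9.3, 181.0]
tcp_rot: [0.434, 1.556, -2.655]
contact_force: [1.0, -0.0, 1.2]
grip_width: 91.6
```

```bash
python3 - <<'E'
from h import *
to(482,-10.3,178,3)
c=cap('wrist'); save('w2.png',c['color'])
import pickle; pickle.dump(c,open('w2.pkl','wb'))
E
```

```text
t 7.65 pos [484.8  -9.3 181. ] jawyaw -87.0 down [-0.0131 -0.0069 -0.9999] q1,q6 [-0.17  1.35] F [ 1.  -0.   1.2] w 91.6
shift [0.003  0.0008 0.0028] turn -90.0
```

View pics/w2.png

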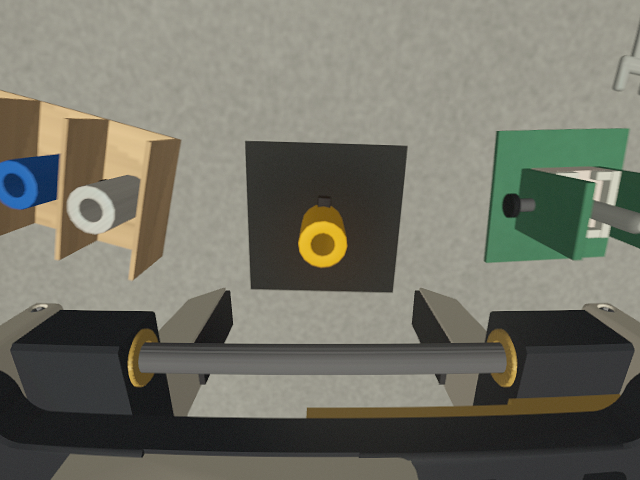

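Gold stands upright on the mat with its ring at (323,244) and the far ear at (324,201). The jig's left edge runs from (497,131) to (486,262).

```bash
python3 - <<'E'
from h import *
import pickle; c=pickle.load(open('w2.pkl','rb'))
hsv=cv2.cvtColor(c['color'],cv2.COLOR_RGB2HSV)
m=cv2.inRange(hsv,(18,150,175),(30,255,255)); w=np.zeros_like(m); w[210:275,290:355]=m[210:275,290:355]
cs,_=cv2.findContours(w,0,1); k=max(cs,key=cv2.contourArea)
P=onz(c,k.reshape(-1,2),69)[:,:2].astype(np.float32); (g,r)=cv2.minEnclosingCircle(P); print('gold',g,r)
for n,l in dict(mat_l=[[246,142],[251,289]],mat_t=[[246,142],[407,147]]).items():
    Q=onz(c,l,3); d=Q[1]-Q[0]; print(n,np.degrees(np.arctan2(d[1],d[0])))
J=onz(c,[[497,131],[628,128],[486,262]],6); print(J[:,:2]); 
for i in(1,2): d=J[i]-J[0]; print('jig',np.degrees(np.arctan2(d[1],d[0])),np.linalg.norm(d))
e=onz(c,[[324.5,198]],15)[0]; d=e[:2]-g; print('ear',e,np.degrees(np.arctan2(d[1],d[0])),np.hypot(*d))
# mean column of ear darkest pixels
sub=c['color'][194:206,314:336].mean(2); print(sub.astype(int)[::3])
E
```

```text
gold (481.98651123046875, -10.35523796081543) 19.577674865722656
mat_l -178.77066391024889
mat_t -88.66380235304342
[[ 578.92004469 -166.76385311]
 [ 592.45425864 -296.60864625]
 [ 450.36982874 -181.77620419]]
jig -84.04933278594908 130.54824874797023
jig -173.33905577008537 129.42383360639658
ear [509.31635788 -11.42181207  15.        ] -2.234889934120361 27.350650783074215
[[47 47 46 46 47 46 45 45 47 47 45 46 45 46 46 42 46 43 47 45 43 44]
 [48 46 45 42 34 32 35 27 28 28 26 27 25 26 25 28 36 41 50 45 49 45]
 [46 47 47 41 47 56 56 57 58 57 56 54 57 54 53 51 47 44 47 48 46 45]
 [45 46 45 39 49 57 56 55 51 55 55 55 57 54 54 50 44 41 46 46 45 47]]
```

Request:
{"method": "step_arm", "body": {"targets": [[[0,0,0,-7],[0,0,0,-14],[0,0,0,-21],[0,0,0,-28],[0,0,0,-35]]]}}

```text
time: 8.12
tool_pos: [487.0, -9.6, 185.0]
tcp_rot: [0.283, 1.561, -2.189]
contact_force: [0.4, 0.3, 0.3]
grip_width: 91.7
```

Request:
{"method": "step_arm", "body": {"targets": [[[0,0,0,-7],[0,0,0,-14],[0,0,0,-21],[0,0,0,-28],[0,0,0,-35]]]}}

```text
time: 8.53
tool_pos: [486.8, -9.6, 184.7]
tcp_rot: [-0.367, 1.561, -2.222]
contact_force: [1.1, 0.5, 0.2]
grip_width: 91.8
```

Request:
{"method": "step_arm", "body": {"targets": [[[0,0,0,-6],[0,0,0,-12],[0,0,0,-18],[0,0,0,-20],[0,0,0,-20]]]}}

```text
time: 8.95
tool_pos: [486.7, -9.6, 184.4]
tcp_rot: [-0.751, 1.56, -2.256]
contact_force: [0.7, 0.7, 0.3]
grip_width: 92.0
```

```bash
python3 - <<'E'
from h import *
to(482,-10.4,30,1)
c=cap('wrist'); save('w3.png',cv2.resize(c['color'][140:300,220:420],None,fx=4,fy=3.7,interpolation=2))
import pickle; pickle.dump(c,open('w3.pkl','wb'))
for e in [[510,-10.4,15],[454,-10.4,15],[482,-10.4,69]]:
    print(cv2.projectPoints(np.array([e],float),c['R'],c['t'],c['K'],c['d'])[0].ravel())
E
```

```text
t 8.95 pos [486.7  -9.6 184.4] jawyaw 3.8 down [-0.0066 -0.0081 -0.9999] q1,q6 [-0.17 -0.23] F [0.7 0.7 0.3] w 92.0
shift [ 0.1544 -0.0036 -0.0007] turn 2.8
[346.65333665 225.29797827]
[288.57018778 221.46524165]
[316.49280833 240.24117028]
```

View pics/w3.png

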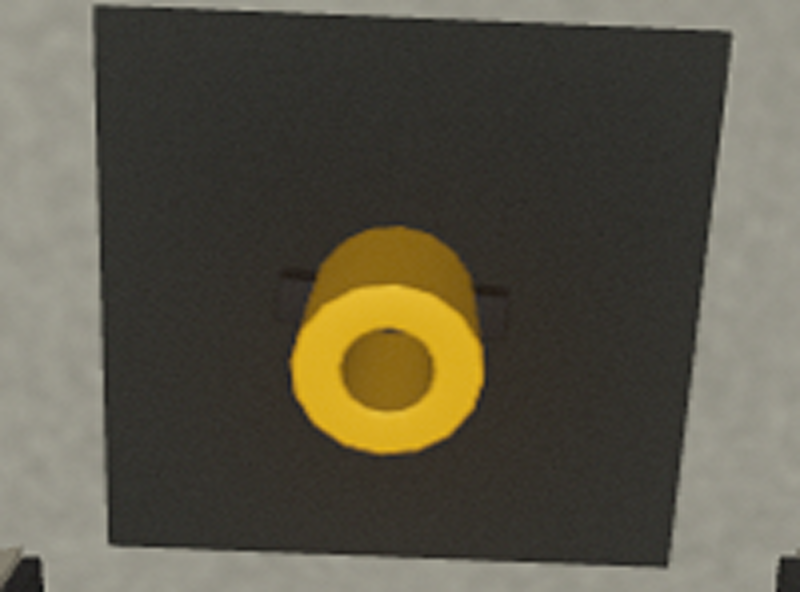

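Crop shows both ears as dark strips: left from (283,272) to (315,275), right from (478,290) to (507,293).

```bash
python3 - <<'E'
from h import *
import pickle; c=pickle.load(open('w3.pkl','rb'))
g=c['color'].astype(float).mean(2)
pts=[]
for us in(range(292,298),range(340,346)):
    for u in us:
        col=g[205:228,u]; w=np.clip(38-col,0,None); 
        if w.sum()>0: v=(w*np.arange(205,228)).sum()/w.sum(); pts.append((u,v)); print(u,round(v,2),w.max().round(1))
L=[p for p in pts if p[0]<320]; R=[p for p in pts if p[0]>320]
for z in (3,9,15):
    Q=onz(c,[np.mean(L,0),np.mean(R,0)],z); d=Q[1]-Q[0]; print(z,np.degrees(np.arctan2(d[1],d[0])),np.linalg.norm(d),Q[:,:2].round(1))
E
```

```text
292 213.71 11.7
293 213.68 7.0
294 213.82 11.0
295 214.0 6.0
296 214.17 8.0
297 214.32 6.7
340 218.05 11.0
341 218.04 6.3
342 218.2 7.7
343 218.34 9.7
344 218.59 8.7
345 218.57 6.7
3 -1.416905460752307 47.75236076011224 [[458.5  -5.5]
 [506.3  -6.7]]
9 -1.4169054607523008 46.90514549741564 [[459.   -4.1]
 [505.8  -5.2]]
15 -1.4169054607523135 46.057930234718974 [[459.4  -2.6]
 [505.4  -3.8]]
```

Request:
{"method": "step_arm", "body": {"targets": [[[0.035,-0.001,0,2],[0.075,-0.003,-0.0005,5.2],[0.11,-0.0035,-0.0005,5.2],[0.14,-0.0035,-0.0005,5.2],[0.154,-0.0035,-0.0005,5.2]]]}}

```text
time: 9.42
tool_pos: [479.9, -10.2, 27.0]
tcp_rot: [-0.999, 1.557, -2.598]
contact_force: [-0.1, 0.5, 0.1]
grip_width: 92.4
```

```bash
python3 - <<'E'
from h import *
to(482,-10.4,29,-1.4)
E
```

```text
t 9.42 pos [479.9 -10.2  27. ] jawyaw -1.7 down [-0.0118 -0.0071 -0.9999] q1,q6 [-0.18 -0.14] F [-0.1  0.5  0.1] w 92.4
shift [-0.002   0.0021  0.0001] turn -0.3
```

Request:
{"method": "step_arm", "body": {"targets": [[[-0.002,0.002,0,0],[-0.002,0.002,0,0],[-0.002,0.002,0,0],[-0.002,0.002,0,0],[-0.002,0.002,0,0]]]}}

```text
time: 9.83
tool_pos: [482.8, -10.4, 30.2]
tcp_rot: [-0.854, 1.559, -2.454]
contact_force: [0.1, -0.4, 0.1]
grip_width: 92.1
```

Request:
{"method": "step_arm", "body": {"targets": [[[0,0,0,0],[0,0,0,0],[0,0,0,0],[0,0,0,0],[0,0,0,0]]], "jaw": 1}}

```text
time: 10.25
tool_pos: [482.8, -10.4, 30.4]
tcp_rot: [-0.84, 1.559, -2.44]
contact_force: [1.2, -0.7, 0.4]
grip_width: 63.0
```

Request:
{"method": "step_arm", "body": {"targets": [[[0,0,0,0],[0,0,0,0],[0,0,0,0],[0,0,0,0],[0,0,0,0]]]}}

```text
time: 10.67
tool_pos: [482.5, -10.3, 30.3]
tcp_rot: [-0.882, 1.559, -2.482]
contact_force: [-1.0, -0.3, 0.5]
grip_width: 40.1
```

Request:
{"method": "step_arm", "body": {"targets": [[[0,0,0,0],[-0.02,0,0,0],[-0.06,0,0,0],[-0.1,0,0,0],[-0.14,0,0,0]]]}}

```text
time: 11.08
tool_pos: [483.3, -9.2, 171.5]
tcp_rot: [-0.972, 1.557, -2.572]
contact_force: [1.4, 0.5, -1.8]
grip_width: 40.1
```

```bash
python3 - <<'E'
from h import *
to(482,-240,170,6.2)
E
```

```text
t 11.08 pos [483.3  -9.2 171.5] jawyaw -1.7 down [-0.0112 -0.0072 -0.9999] q1,q6 [-0.17 -0.14] F [ 1.4  0.5 -1.8] w 40.1
shift [0.0031 0.0055 0.2308] turn -7.9
```

```bash
python3 - <<'E'
from h import *
to(530,-320,175,6.2)
E
```

```text
t 11.08 pos [483.3  -9.2 171.5] jawyaw -1.7 down [-0.0112 -0.0072 -0.9999] q1,q6 [-0.17 -0.14] F [ 1.4  0.5 -1.8] w 40.1
shift [-0.0018  0.0558  0.3094] turn -7.9
```

Request:
{"method": "step_arm", "body": {"targets": [[[-0.003,0.005,0.03,0],[-0.003,0.011,0.062,0],[-0.003,0.018,0.096,0],[-0.003,0.024,0.13,0],[-0.003,0.03,0.165,0]]]}}

```text
time: 11.5
tool_pos: [508.4, -176.3, 175.3]
tcp_rot: [-0.982, 1.558, -2.582]
contact_force: [1.4, 0.1, -2.5]
grip_width: 40.2
```

Request:
{"method": "step_arm", "body": {"targets": [[[0,0.006,0.034,-2],[0,0.012,0.068,-4],[0,0.018,0.1,-6],[0,0.024,0.13,-8],[0,0.026,0.145,-8]]]}}

```text
time: 11.92
tool_pos: [530.2, -325.6, 175.2]
tcp_rot: [-1.063, 1.557, -2.524]
contact_force: [0.5, 0.1, -2.2]
grip_width: 40.3
```

```bash
python3 - <<'E'
from h import *
to(521.4,-240,170,6.2)
c=cap('wrist'); save('w4.png',c['color'])
import pickle; pickle.dump(c,open('w4.pkl','wb')); print(-c['R'].T@c['t'])
for e in [[521.4,-240,109],[521.4,-240,34]]:
    print(cv2.projectPoints(np.array([e],float),c['R'],c['t'],c['K'],c['d'])[0].ravel())
E
```

```text
t 11.92 pos [ 530.2 -325.6  175.2] jawyaw 6.3 down [-0.0112 -0.008  -0.9999] q1,q6 [-0.67 -0.77] F [ 0.5  0.1 -2.2] w 40.3
shift [ 0.0046  0.0008 -0.0861] turn 0.1
[ 522.76924436 -240.86745487  332.11470456]
[323.73865687 128.74956399]
[324.26099326 129.18615039]
```

View pics/w4.png

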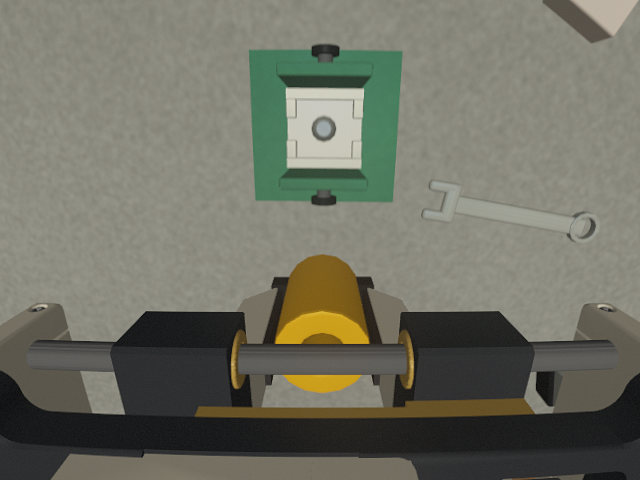

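Camera is straight above the jig: shaft tip at (323,128), against a predicted (323.7,128.7). The slots are left and right, and the jig is square to the jaws. The gold column is held with its ears in line with the fingers.

```bash
python3 - <<'E'
from h import *
import pickle; c=pickle.load(open('w4.pkl','rb'))
hsv=cv2.cvtColor(c['color'],cv2.COLOR_RGB2HSV)
g=c['color'].astype(np.uint8)[105:150,300:347]; gm=cv2.cvtColor(g,cv2.COLOR_RGB2GRAY)
m=(gm<150).astype(np.uint8); n,l,s,ct=cv2.connectedComponentsWithStats(m)
for i in range(1,n):
    if s[i,4]>60:
        uv=ct[i]+[300,105]; print(s[i],uv,onz(c,[uv],102)[0])
w=cv2.inRange(hsv,(0,0,150),(180,60,255)); z=np.zeros_like(w); z[80:175,280:370]=w[80:175,280:370]
k=max(cv2.findContours(z,0,2)[0],key=cv2.contourArea)
# collar left & right edges (jig -x/+x walls): fit lines
p=k.reshape(-1,2)
for sel in (p[(p[:,0]<292)&(p[:,1]>92)&(p[:,1]<164)],p[(p[:,0]>357)&(p[:,1]>92)&(p[:,1]<164)]):
    Q=onz(c,sel,44)[:,:2].astype(np.float32); vx,vy,x0,y0=cv2.fitLine(Q,2,0,.01,.01).ravel(); print('edge',np.degrees(np.arctan2(vy,vx)),x0,y0)
gr=cv2.inRange(hsv,(60,80,20),(95,255,160)); gr[215:]=0
p=max(cv2.findContours(gr,0,1)[0],key=cv2.contourArea).reshape(-1,2)
for n,sel in dict(l=p[(p[:,0]<262)&(p[:,1]>60)&(p[:,1]<190)],r=p[(p[:,0]>388)&(p[:,1]>60)&(p[:,1]<190)]).items():
    Q=onz(c,sel,6)[:,:2].astype(np.float32); vx,vy,x0,y0=cv2.fitLine(Q,2,0,.01,.01).ravel(); print('plate',n,np.degrees(np.arctan2(vy,vx)),x0,y0)
to(521.4,-240,142,6.2)
E
```

```text
[ 12  11  24  26 317] [323.4511041  128.57413249] [ 521.16593425 -239.8877848   102.        ]
edge -82.428925 491.54672 -236.53049
edge -83.97983 550.57635 -240.39278
plate l -84.18647 457.29282 -244.02814
plate r -84.2276 584.6653 -229.77672
t 11.97 pos [ 530.  -327.2  175.1] jawyaw 6.2 down [-0.0111 -0.0089 -0.9999] q1,q6 [-0.67 -0.77] F [-1.3 -2.7 -1.5] w 39.7
shift [ 0.0324  0.0012 -0.0878] turn -0.0
```

Request:
{"method": "step_arm", "body": {"targets": [[[0,0,-0.02,0.5],[0,0.001,-0.045,0.5],[0.005,0.001,-0.07,0.5],[0.015,0.001,-0.088,0.5],[0.02,0.001,-0.088,0.5]]]}}

```text
time: 12.38
tool_pos: [520.3, -235.7, 153.2]
tcp_rot: [-1.253, 1.556, -2.722]
contact_force: [-0.7, 0.6, -1.9]
grip_width: 39.8
```

Request:
{"method": "step_arm", "body": {"targets": [[[0,0,0,0],[0,0,0,0],[0,0,0,0],[0,0,0,0],[0,0,0,0]]]}}

```text
time: 12.8
tool_pos: [520.5, -236.5, 153.5]
tcp_rot: [-1.201, 1.556, -2.671]
contact_force: [-0.1, 0.6, -1.8]
grip_width: 39.8
```

```bash
python3 - <<'E'
from h import *
to(521.1,-239.9,125,5.5)
c=cap('side'); im=c['color'][280:400,310:450]; save('s5.png',cv2.resize(im,None,fx=5,fy=5,interpolation=2))
c=cap('wrist'); save('w5.png',c['color'][200:440])
E
```

```text
t 12.8 pos [ 520.5 -236.5  153.5] jawyaw 5.8 down [-0.0128 -0.0065 -0.9999] q1,q6 [-0.55 -0.65] F [-0.1  0.6 -1.8] w 39.8
shift [0.0285 0.0006 0.0033] turn 0.3
```

View pics/s5.png

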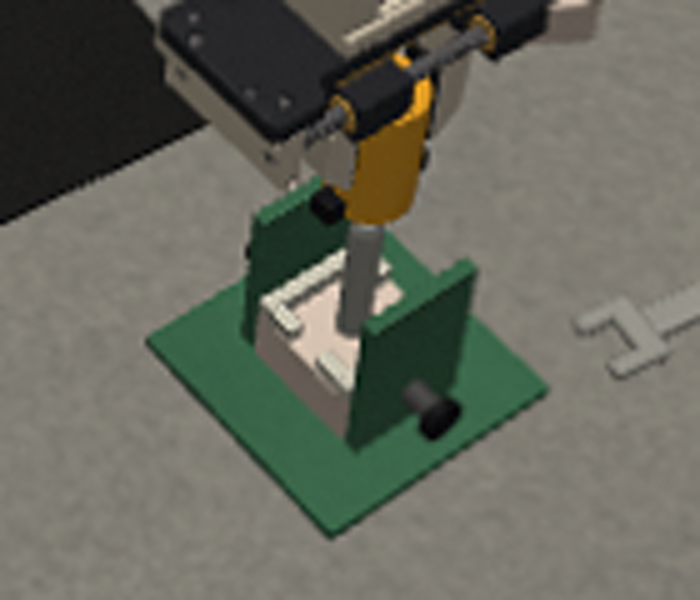

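Side crop: the column hangs just above the shaft tip (crop (365,230)), one ear pointing along the slot direction at (325,207). About 3 mm of lateral correction is left.

Request:
{"method": "step_arm", "body": {"targets": [[[0,0.0005,0.002,0.3],[0.002,0.0005,0.0033,0.3],[0.005,0.0005,0.0033,0.3],[0.007,0.0005,0.0033,0.3],[0.007,0.0005,0.0033,0.3]]]}}

```text
time: 13.32
tool_pos: [520.8, -239.4, 145.6]
tcp_rot: [-1.293, 1.555, -2.768]
contact_force: [-0.2, 0.1, -3.2]
grip_width: 39.5
```

```bash
python3 - <<'E'
from h import *
to(521.1,-239.9,125,5.5)
E
```

```text
t 13.32 pos [ 520.8 -239.4  145.6] jawyaw 5.5 down [-0.0143 -0.0056 -0.9999] q1,q6 [-0.56 -0.65] F [-0.2  0.1 -3.2] w 39.5
shift [0.0206 0.0006 0.0005] turn -0.0
```

Request:
{"method": "step_arm", "body": {"targets": [[[0.004,0.0005,0.0005,0],[0.008,0.0005,0.0005,0],[0.012,0.0006,0.0005,0],[0.016,0.0006,0.0005,0],[0.018,0.0006,0.0005,0]]]}}

```text
time: 13.73
tool_pos: [520.9, -239.7, 126.7]
tcp_rot: [-1.351, 1.555, -2.826]
contact_force: [-1.0, -0.1, -1.5]
grip_width: 40.2
```

```bash
python3 - <<'E'
from h import *
to(521.1,-239.9,105,5.5)
E
```

```text
t 13.73 pos [ 520.9 -239.7  126.7] jawyaw 5.5 down [-0.0152 -0.005  -0.9999] q1,q6 [-0.56 -0.65] F [-1.  -0.1 -1.5] w 40.2
shift [0.0217 0.0006 0.0001] turn -0.0
```

No contact force; foot is about 10 mm over the tip. Continue.

Request:
{"method": "step_arm", "body": {"targets": [[[0.004,0.0003,0,0],[0.009,0.0004,0,0],[0.014,0.0005,0,0],[0.018,0.0006,0,0],[0.02,0.0006,0,0]]]}}

```text
time: 14.15
tool_pos: [520.9, -239.5, 105.9]
tcp_rot: [-1.401, 1.554, -2.876]
contact_force: [0.9, -0.9, -1.3]
grip_width: 39.9
```

```bash
python3 - <<'E'
from h import *
to(521.1,-239.9,85,5.5)
E
```

```text
t 14.15 pos [ 520.9 -239.5  105.9] jawyaw 5.5 down [-0.0161 -0.0044 -0.9999] q1,q6 [-0.56 -0.65] F [ 0.9 -0.9 -1.3] w 39.9
shift [0.0209 0.0005 0.0003] turn -0.0
```

Request:
{"method": "step_arm", "body": {"targets": [[[0.004,0.0003,0.0002,0],[0.009,0.0004,0.0003,0],[0.014,0.0005,0.0003,0],[0.018,0.0006,0.0003,0],[0.02,0.0006,0.0003,0]]]}}

```text
time: 14.57
tool_pos: [520.9, -239.7, 85.1]
tcp_rot: [-1.441, 1.553, -2.916]
contact_force: [0.2, -0.7, -2.5]
grip_width: 39.7
```

```bash
python3 - <<'E'
from h import *
to(521.1,-239.9,65,5.5)
E
```

```text
t 14.57 pos [ 520.9 -239.7   85.1] jawyaw 5.5 down [-0.0169 -0.0039 -0.9998] q1,q6 [-0.56 -0.65] F [ 0.2 -0.7 -2.5] w 39.7
shift [0.0201 0.0005 0.0001] turn -0.0
```

Request:
{"method": "step_arm", "body": {"targets": [[[0.004,0.0003,0,0],[0.008,0.0004,0,0],[0.012,0.0005,0,0],[0.016,0.0006,0,0],[0.019,0.0006,0,0]]]}}

```text
time: 14.98
tool_pos: [521.1, -239.7, 65.5]
tcp_rot: [-1.457, 1.553, -2.932]
contact_force: [-0.6, -0.1, -1.9]
grip_width: 39.8
```

```bash
python3 - <<'E'
from h import *
to(521.1,-239.9,61.3,5.5)
E
```

```text
t 14.98 pos [ 521.1 -239.7   65.5] jawyaw 5.5 down [-0.0173 -0.0037 -0.9998] q1,q6 [-0.56 -0.65] F [-0.6 -0.1 -1.9] w 39.8
shift [0.0042 0.0001 0.0002] turn -0.0
```

Ears are already inside the slots (TCP is below 71 and unloaded). Final seating.

Request:
{"method": "step_arm", "body": {"targets": [[[0.001,0,0,0],[0.002,0,0,0],[0.003,0,0,0],[0.004,0,0,0],[0.0042,0,0,0]]]}}

```text
time: 15.4
tool_pos: [521.1, -239.8, 61.5]
tcp_rot: [-1.436, 1.553, -2.911]
contact_force: [-1.0, 0.6, -0.1]
grip_width: 39.9
```

Request:
{"method": "step_arm", "body": {"targets": [[[0.0003,0,0,0],[0.0006,0,0,0],[0.0008,0,0,0],[0.001,0,0,0],[0.001,0,0,0]]]}}

```text
time: 15.82
tool_pos: [521.1, -239.9, 61.4]
tcp_rot: [-1.409, 1.554, -2.884]
contact_force: [-1.5, 1.0, 5.8]
grip_width: 39.8
```

Seated: it stopped at the expected 61.4 with about +7 N. Release, settle, withdraw.

Request:
{"method": "step_arm", "body": {"targets": [[[0,0,0,0],[0,0,0,0],[0,0,0,0],[0,0,0,0],[0,0,0,0]]], "jaw": 0}}

```text
time: 16.23
tool_pos: [521.2, -239.9, 61.3]
tcp_rot: [-1.41, 1.554, -2.885]
contact_force: [-0.5, -0.1, -0.2]
grip_width: 68.9
```

Request:
{"method": "step_arm", "body": {"targets": [[[0,0,0,0],[0,0,0,0],[0,0,0,0],[0,0,0,0],[0,0,0,0]]]}}

```text
time: 16.65
tool_pos: [521.2, -239.9, 61.3]
tcp_rot: [-1.411, 1.554, -2.886]
contact_force: [-0.1, -0.3, -0.1]
grip_width: 91.7
```

Request:
{"method": "step_arm", "body": {"targets": [[[-0.02,0,0,0],[-0.05,0,0,0],[-0.085,0,0,0],[-0.12,0,0,0],[-0.15,0,0,0]]]}}

```text
time: 17.07
tool_pos: [523.8, -239.3, 213.7]
tcp_rot: [-1.344, 1.555, -2.819]
contact_force: [-0.2, 0.2, -0.2]
grip_width: 92.1
```

Request:
{"method": "step_arm", "body": {"targets": [[[0,0,0.02,0],[0,0,0.04,0],[0,0,0.06,0],[0,0,0.08,0],[0,0,0.085,0]]]}}

```text
time: 17.48
tool_pos: [531.7, -326.6, 213.8]
tcp_rot: [-1.272, 1.554, -2.749]
contact_force: [-0.2, 0.8, 0.1]
grip_width: 91.8
```

```bash
python3 - <<'E'
from h import *
to(521,-325,190,5.5)
c=cap('wrist'); s=cap('side')
A=cv2.resize(c['color'][30:230,220:420],(600,600),interpolation=2)[:,100:500]; B=cv2.resize(s['color'][290:400,330:440],(600,600),interpolation=2)[:,100:500]
save('f.png',np.hstack([A,B]))
hsv=cv2.cvtColor(c['color'],cv2.COLOR_RGB2HSV); m=cv2.inRange(hsv,(18,150,150),(30,255,255)); m[230:]=0
k=max(cv2.findContours(m,0,1)[0],key=cv2.contourArea)
for z in(100,110): print(z,cv2.minEnclosingCircle(onz(c,k.reshape(-1,2),z)[:,:2].astype(np.float32)))
P=cloud(c); print('top z by depth',np.nanmedian(P[m>0][:,2]))
E
```

```text
t 17.48 pos [ 531.7 -326.6  213.8] jawyaw 5.4 down [-0.0151 -0.0063 -0.9999] q1,q6 [-0.67 -0.76] F [-0.2  0.8  0.1] w 91.8
shift [ 0.0239 -0.0101 -0.0027] turn -0.1
100 ((521.3801879882812, -239.90968322753906), 19.422500610351562)
110 ((521.5624389648438, -239.98358154296875), 18.705204010009766)
top z by depth 99.35950075505619
```

View pics/f.png

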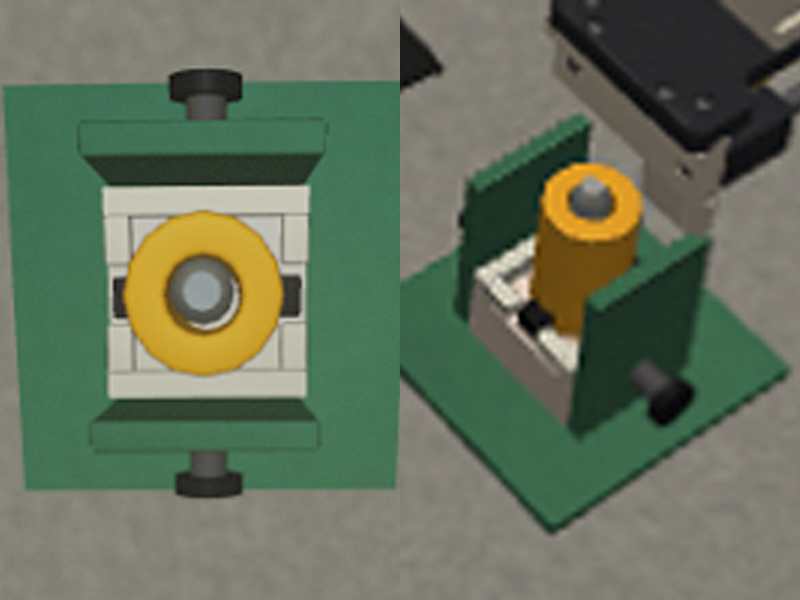

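The column is fully home, with both ears in the slots (at (121,296) and (290,296)) and its top at z ≈ 99–100 against 100 expected. The gripper is clear.

```bash
python3 - <<'E'
from h import *
print(bot.close_job())
E
```

```text
the job is handed in; nothing more can be done
None
```

The job is done and handed in at about 17.5 s. I took the gold column from the rack gripping along the lane, set it upright on the mat and let go. I then took it again from the ear sides, turned it to the jig and lowered it down the shaft in the grip. I let go only once it had seated, at about +6 N.

**Last checks:** all agreed.
- **Height:** the column's top is at 99.4 mm by depth, against 100 mm when fully home.
- **Position:** its centre is within about 0.3 mm of the shaft as measured.
- **Ears:** both are seen in the collar slots, in the wrist view from above; the side view shows the near one in its slot.
- **Gripper:** it is open, clear and reads no force.

**Not checked or off:**
- The tool tilted by about 1° over the moves. It caused no contact, because the second grasp was taken with the column standing upright.
- I took no final picture of the rack or the other things on the table. The wrist force read at each step never showed more than about 6 N.

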